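Start the spectacle cleaner

TASK

Start the spectacle cleaner with the fingertips: first press the front half of its rocker down so that it stays switched on, then push the square key down until it stays down, and last press the large round key fully down and let it come up again. Keep to this order, do not press the small round key, and leave the things lying on and around the cleaner where they are.

Things in the scene. Friction and masses are not known exactly. Their poses are not given: they have to be found in the camera images.
- cleaner: white ultrasonic cleaner, fixed, 172 (x) x 236 (y) x 80 mm, lid handle to 99 mm. Origin: centre of its underside; its x points from front (robot side) to back. Front 82 mm: flat key deck 50 mm high; behind: tank with flat steel lid. On the deck, 47 mm before the origin, a row along y of four grey modules 64 x 50 x 6 mm, 54 mm apart, turned like the cleaner; which key is in which is shuffled
- rocker (a joint): rocker switch: 0 = off (front half raised), 0.32 rad = on (front half down and level). It has no spring and stays where it is left; pressing its front half takes about 2 N
- rocker_front (a point): where to press the rocker: top face of its raised front half, 16 mm in front of the hinge, 14 mm above its module; goes down about 5 mm. The white rocker is 24 mm wide (y), 48 mm long (x), bent in a shallow V; its front end is 6 mm further forward and 2 mm higher. Press here or nearer that end: a finger far back over the hinge blocks it
- square_key (a joint): square latching key: 0 = up, 0.0055 m = fully down. No spring: it takes about 2.5 N and stays where it is left; it may start up to 1 mm down
- square_key_top (a point): centre of the top of the square key, a white 28 x 28 mm cap standing 8 mm above its module when up
- start_key (a joint): large round start key: 0 = up, 0.0055 m = fully down; springs back, takes about 4 N to go fully down
- start_key_top (a point): centre of the top of the large round key, a white cap 36 mm in diameter standing 8 mm above its module when up
- stop_key (a joint): small round stop key, not to be pressed: 0 = up, 0.0055 m = fully down; springs back
- stop_key_top (a point): centre of the top of the small round key, a white cap 18 mm in diameter standing 8 mm above its module
- lens_a: bystander: loose round demo lens, 56 x 61 x 5 mm, lying on the tank's lid; origin under its centre
- loupe: bystander: black watchmaker's loupe, 38 mm across, 30 mm high, standing left of the cleaner; origin under its centre
- driver_gold: bystander: screwdriver with a brass-like handle, 76 x 14 x 14 mm, lying right of the cleaner; origin under the centre
- pliers_flat: bystander: steel pliers, 148 x 51 x 12 mm, lying right of the cleaner; origin under the centre
- driver_steel: bystander: short screwdriver, 57 x 14 x 14 mm, lying in front of the cleaner; origin under the centre
- toggle_clip: bystander: small metal toggle clip, 51 x 26 x 14 mm, lying in front of the cleaner; origin under the centre

How it is judged:
On the way, in this order (a step that is already met when the one before it is completed fails the run):
1. the rocker is switched on (value of joint rocker above 0.2 rad), for 0.1 s.
2. the square key is pushed down (value of joint square_key above 0.0035 m), for 0.1 s.
3. the large round key is pressed down (value of joint start_key above 0.0035 m), for 0.05 s.
At the end, for the whole second after the job is handed in: The rocker is on (above 0.2 of 0.32 rad), the square key is down (more than 3.5 of 5.5 mm), both round keys are up (within 1 mm), and every bystander is within 20 mm of where it was (value of joint rocker above 0.2 rad and value of joint square_key above 0.0035 m and value of joint each of start_key, stop_key below 0.001 m and distance of each of lens_a, loupe, driver_gold, pliers_flat, driver_steel, toggle_clip from where it was at the start of the episode below 0.02 m); the robot touches nothing.
It fails at once if the square key is pushed down while the rocker is off (value of joint square_key above 0.0035 m and not (value of joint rocker above 0.2 rad)).
It fails at once if the large round key is pressed while the rocker is off or the square key is up (value of joint start_key above 0.0025 m and not (value of joint rocker above 0.2 rad and value of joint square_key above 0.0035 m)).
It fails at once if the small round key is pressed (value of joint stop_key above 0.0025 m).
It fails at once if a bystander is moved or lifted by more than 20 mm (distance of any of lens_a, loupe, driver_gold, pliers_flat, driver_steel, toggle_clip from where it was at the start of the episode above 0.02 m).
It also fails if it takes over 35 s, if anything falls off the work surface, if the arm or the gripper's body presses on something with over 40 N, if the wrist force passes 120 N, or if a joint passes its speed limit or range.

ROBOT

A 6-joint arm with a two-finger parallel gripper is mounted at the origin on a cart in front of the work surface, level with it; the furniture and walls round the work are solid. World frame = base frame: x ahead of the robot, y to its left, z up, the work surface at z = 0. Lengths are in m, angles in rad, forces in N, time in s.
With the tool pointing down it reaches from about 0.275 to 1 m from the base axis. Payload 8.4 kg.
Tool frame: the origin (TCP) lies on the centre line of the jaws, within the pads' length; the fingertips stand 17 mm ahead of it and the grasp point (between the pads) lies 2 mm behind it (bot.tcp_to_tips is the y of the fingertips in the tool frame, in m); y points along the fingers, z is the direction in which the jaws open and shut, and the axes are right-handed (so a half turn about y gives the same grasp; the last joint's range is limited). The gripper opens to 85 mm and grips with 20 to 120 N. Pads are 22 mm wide; open, the fingers measure 114 mm over their backs; the gripper's body (76 mm by 85 mm) begins 54 mm behind the grasp point. The pads swing forward as they close: fully open they stand 13 mm farther back than shut.
Start: joints at [1.15, 0.353, 1.633, -0, 1.155, -0.002], TCP at [0.254, 0.571, 0.248] pointing down, gripper open.
Joint ranges: [-2.63, 2.63], [-0.92, 2.1], [0.06, 2.66], [-1.3, 4.44], [0, 2.69], [-3.02, 3.02]. Speed limits (rad/s): [2.22, 2.22, 2.79, 3.14, 3.14, 3.14].

INTERFACE

Orientations are given as a unit quaternion [x, y, z, w].
In Python, from workcell import bot, hand, kinematics, get_obs, vision, hand_in gives the robot as it stands. The module is installed in compiled form; this text tells all that it offers. Calls block until the motion is done:
- bot.reach(position, orientation): joint-space move of the TCP to a pose.
- bot.servo_line(position, ori=None, velocity=0.15): straight line of the TCP; ori=None keeps the orientation; velocity is the mean speed in m/s.
- bot.goto_joints(angles): joint-space move.
- hand.move_gripper(opening, strength=None): finger opening in m; strength is the grip in N (None keeps the last); returns when the fingers have stopped.
- bot.dwell(seconds).
- kinematics.solve_ik(position, orientation): joint angles nearest the present ones, or None.
- get_obs(): the state.
- vision.read_camera(name): name is "side" or "top"; returns a dict with "frame" (480x640x3 uint8, red, green, blue), "intrinsics" (3x3 intrinsics, pixels), "view" (4x4, takes a point from world to camera coordinates). Camera axes: x right, y down, z forward; pixel columns grow to the right and rows downward; lengths in m; the calibration is good to about 2 mm. A picture is of the moment at which its call begins. There is no depth.
A pose or a line that the arm cannot do raises bot.IKError and nothing moves.
- hand_in(): hands the job in, once; it reports no verdict.
The state is a dict: "time_s": time; "joint_pos": joint angles; "joint_vel": joint speeds; "joint_efforts": joint torques, N m; "position": TCP position; "orientation": TCP orientation; "wrist_force": force on the tool from outside, world axes, zero at the start; "ft_torque": the same for the moment, N m; "gripper_width": finger opening in m.
Only numpy, scipy, OpenCV 4.12 (cv2) and the standard library are available. Lean on these libraries where they do the work, as an engineer would, in place of code of your own. Each camera call takes 0.05 s, during which the arm holds its last target. There are 200 camera calls.

## Working session

There is one attempt and no reset: what is moved stays moved. The work goes in short steps, each a Python script; the robot and the scene stay as the last script left them, time stands still between calls to the robot, and variables do not carry over. Pictures are saved under pics/ and viewed, about 8 in all and at most 12, crops included, and the job is handed in when it is done.

```bash
mkdir -p pics; python3 - <<'E'
from workcell import *
import cv2,numpy as np
for n in("top","side"):
    d=vision.read_camera(n);cv2.imwrite(f"pics/{n}0.png",d["frame"][:,:,::-1]);print(n,d["intrinsics"].round(1).tolist(),d["view"].round(4).tolist())
o=get_obs();print(o["time_s"],o["position"],o["orientation"],o["wrist_force"],o["gripper_width"],bot.tcp_to_tips)
E
```

```text
top [[505.7, 0.0, 322.8], [0.0, 505.7, 242.1], [0.0, 0.0, 1.0]] [[-0.0394, -0.9992, -0.0054, -0.2621], [-0.9717, 0.0396, -0.2328, 0.5374], [0.2328, -0.0039, -0.9725, 0.8105], [0.0, 0.0, 0.0, 1.0]]
side [[614.7, 0.0, 318.6], [0.0, 614.7, 242.0], [0.0, 0.0, 1.0]] [[0.9664, -0.2569, 0.0082, -0.5487], [-0.1689, -0.6589, -0.7331, -0.0602], [0.1937, 0.7071, -0.6801, 1.0967], [0.0, 0.0, 0.0, 1.0]]
0.1 [0.25400678 0.57062503 0.24764711] [ 0.6920866  -0.14707488  0.14689614 -0.69123559] [-0.20592683  0.67143142  1.56602687] 0.08563225928249853 0.017
```

View pics/top0.png

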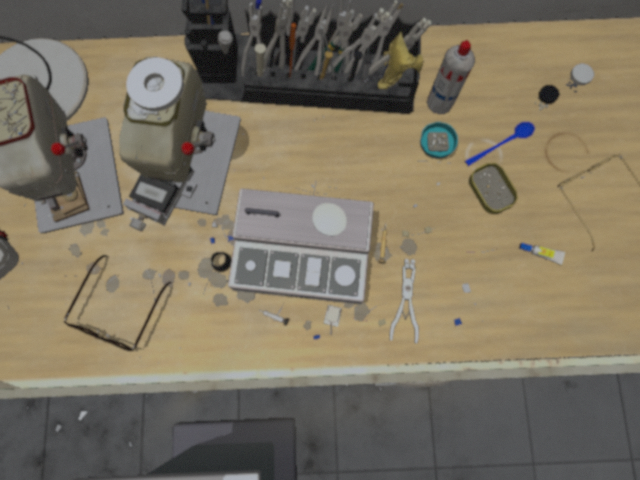

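View pics/side0.png

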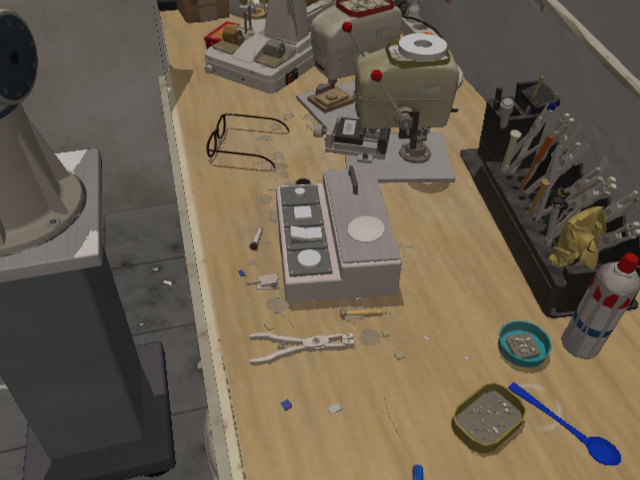

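The top view shows the modules, left to right: stop (250,266), square (282,269), rocker (313,271), start (344,275). The side view agrees. Next I'll get subpixel centroids and triangulate them.

```bash
cat > geo.py <<'E'
import cv2,numpy as np
from workcell import *
def back(d,uv,z):
    K,V=d["intrinsics"],d["view"];R,t=V[:3,:3],V[:3,3]
    c=-R.T@t; r=R.T@np.linalg.inv(K)@np.array([*uv,1.]); return c+r*(z-c[2])/r[2]
def tri(d1,u1,d2,u2):
    P=[d["intrinsics"]@d["view"][:3] for d in(d1,d2)]
    X=cv2.triangulatePoints(P[0],P[1],np.array(u1,float).reshape(2,1),np.array(u2,float).reshape(2,1)).ravel();return X[:3]/X[3]
def blobs(d,roi,thr=None):
    x0,y0,x1,y1=roi;g=cv2.cvtColor(d["frame"],cv2.COLOR_RGB2GRAY)[y0:y1,x0:x1]
    m=(g<130).astype(np.uint8);n,l,s,c=cv2.connectedComponentsWithStats(m,connectivity=4)
    out=[]
    for i in range(1,n):
        if s[i,4]<150: continue
        cs,_=cv2.findContours((l==i).astype(np.uint8),cv2.RETR_EXTERNAL,cv2.CHAIN_APPROX_NONE)
        f=np.zeros_like(m);cv2.drawContours(f,cs,-1,1,-1)
        w=((f==1)&(g>165)).astype(np.uint8);nn,ll,ss,cc=cv2.connectedComponentsWithStats(w)
        M=cv2.moments(f,True)
        k=1+np.argmax(ss[1:,4]) if nn>1 else 0
        out.append((np.array([M["m10"]/M["m00"]+x0,M["m01"]/M["m00"]+y0]),cc[k]+[x0,y0],ss[k,4],s[i]))
    return out
E
python3 - <<'E'
from geo import *
import numpy as np
D={n:vision.read_camera(n) for n in("top","side")}
T=sorted(blobs(D["top"],(228,240,375,305)),key=lambda b:b[0][0]);S=sorted(blobs(D["side"],(275,180,340,285)),key=lambda b:b[0][1])
for n,B in(("top",T),("side",S)):
    for b in B: print(n,b[0].round(1),b[1].round(1),b[2],b[3],"mod",back(D[n],b[0],.056).round(4),"key",back(D[n],b[1],.064).round(4))
if len(T)==len(S)==4:
    for a,b in zip(T,S): print("tri",tri(D["top"],a[1],D["side"],b[1]).round(4))
v=[cv2.resize(D["top"]["frame"][230:310,222:382],None,fx=4,fy=4,interpolation=cv2.INTER_CUBIC),cv2.resize(D["side"]["frame"][175:285,270:415],(640,256*640//640+230),interpolation=cv2.INTER_CUBIC)]
im=np.vstack([v[0],cv2.resize(v[1],(640,280))]);cv2.imwrite("pics/crop.png",im[:,:,::-1])
E
```

```text
top [251.3 266.5] [250.1 265. ] 46 [  7   8  33  38 934] mod [ 0.4899 -0.1588  0.056 ] key [ 0.491  -0.1579  0.064 ]
top [282.2 269.7] [281.4 268.6] 201 [ 39  11  32  38 731] mod [ 0.4822 -0.2118  0.056 ] key [ 0.4827 -0.2111  0.064 ]
top [311.5 273.8] [301. 272.] 9555 [   0    0  147   65 1481] mod [ 0.473  -0.2619  0.056 ] key [ 0.4754 -0.2444  0.064 ]
top [313.4 272.9] [312.8 271.2] 300 [ 70  14  32  39 612] mod [ 0.4744 -0.2652  0.056 ] key [ 0.4761 -0.2645  0.064 ]
top [344.4 276.5] [344.5 275.1] 269 [101  18  31  38 670] mod [ 0.4661 -0.3181  0.056 ] key [ 0.4671 -0.3179  0.064 ]
side [333.1 214.9] [307. 232.] 6825 [ 47   0  18  93 668] mod [ 0.5325 -0.2229  0.056 ] key [ 0.479  -0.2616  0.064 ]
side [304.2 229.9] [308.7 257.2] 262 [   5    0   53   97 2937] mod [ 0.478 -0.247  0.056] key [ 0.4677 -0.3169  0.064 ]
side [290.  256.4] [307. 232.] 6825 [  0   9  65  96 554] mod [ 0.4426 -0.3002  0.056 ] key [ 0.479  -0.2616  0.064 ]
```

View pics/crop.png

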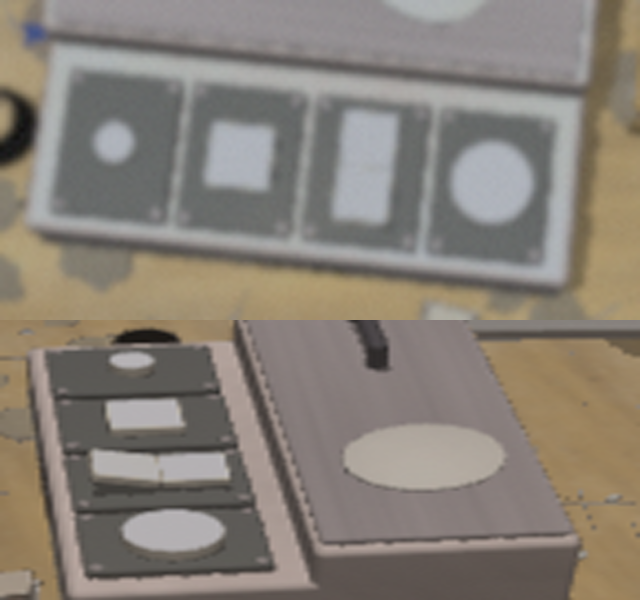

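The crop shows the rocker's front half raised at about (362,193) in the upper panel. Both views agree on the key positions: cleaner yaw is about -0.148, and the start key lies at (0.467,-0.318). I'll retract inwards away from the machines, swing over and press the rocker under force watch.

```bash
cat >> geo.py <<'E'
from scipy.spatial.transform import Rotation as Ro
yaw=-0.148; ex=np.array([np.cos(yaw),np.sin(yaw),0]); ey=np.array([-np.sin(yaw),np.cos(yaw),0])
def quat(s=1):
    y=np.array([0,0,-1.]);z=s*ey
    return Ro.from_matrix(np.c_[np.cross(y,z),y,z]).as_quat()
def press(xy,zhi,zlo,fmax,step=.001):
    """tip heights; descend until force exceeds fmax or zlo is reached"""
    L=[];z=zhi
    while z>zlo-1e-9:
        bot.servo_line([*xy,z+.017],velocity=.02);o=get_obs();f=o["wrist_force"]
        L.append((round(z*1e3,1),round((o["position"][2]-.017)*1e3,1),*np.round(f,1)))
        if f[2]>fmax: break
        z-=step
    for l in L: print(*l)
    return L
E
python3 - <<'E'
from geo import *
o=get_obs();q0=np.array(o["joint_pos"])
hand.move_gripper(0)
p=o["position"];r=np.hypot(*p[:2])
bot.servo_line([p[0]*.42/r,p[1]*.42/r,.30],velocity=.3)
# choose orientation needing least wrist turn
tgt=np.array([.4745,-.265])-.019*ex[:2]
best=min(((np.abs(np.array(j)-q0)[5],s) for s in(1,-1) if (j:=kinematics.solve_ik([*tgt,.14],quat(s))) is not None))
print(best,tgt); s=best[1]; open("s.txt","w").write(str(s))
a=np.arctan2(tgt[1],tgt[0])
bot.reach([.42*np.cos(a),.42*np.sin(a),.30],quat(s))
bot.reach([*tgt,.12],quat(s))
o=get_obs();print(o["time_s"],o["position"],o["wrist_force"],o["gripper_width"])
for n in("top","side"):
    d=vision.read_camera(n);u=(225,180,385,300) if n=="top" else (240,130,400,250)
    f=d["frame"][u[1]:u[3],u[0]:u[2]];cv2.imwrite(f"pics/{n}1.png",cv2.resize(f,None,fx=4,fy=4,interpolation=cv2.INTER_CUBIC)[:,:,::-1])
E
```

```text
(np.float64(1.1962079223974083), -1) [ 0.45570771 -0.26219825]
4.9083 [ 0.4559389  -0.26193744  0.12072109] [-0.26938281 -0.37426993  0.28914802] 0.0001726864078327293
```

View pics/side1.png

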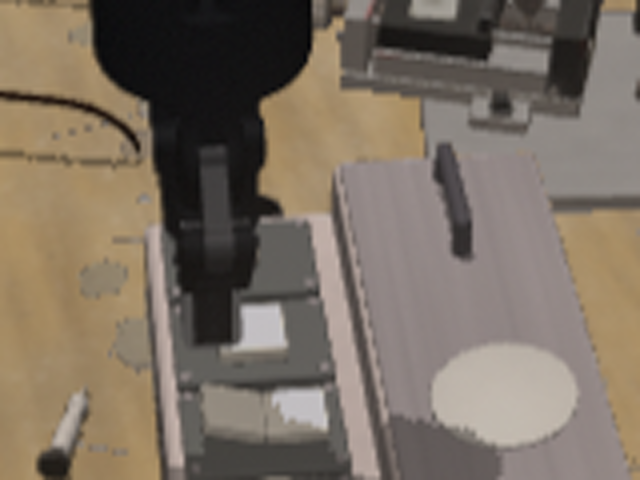

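The closed fingertips hang over the front part of the modules in line with the rocker, and the height above it looks right. Next is the rocker press.

```bash
python3 - <<'E'
from geo import *
xy=np.array([.4745,-.265])-.019*ex[:2]
press(xy,.076,.0625,9)
bot.servo_line([*xy,.125],velocity=.15)
sq=np.array([.4825,-.2113])
bot.servo_line([*sq,.125],velocity=.15)
o=get_obs();print(o["time_s"],o["position"],o["wrist_force"])
d=vision.read_camera("side");u=(240,170,400,290)
cv2.imwrite("pics/side2.png",cv2.resize(d["frame"][u[1]:u[3],u[0]:u[2]],None,fx=4,fy=4,interpolation=cv2.INTER_CUBIC)[:,:,::-1])
E
```

```text
76.0 76.1 -0.2 0.4 0.3
75.0 75.0 0.4 0.1 -0.2
74.0 73.9 0.3 -0.2 0.5
73.0 72.9 -0.5 0.2 -0.2
72.0 71.9 -0.2 -0.5 -0.3
71.0 71.0 -0.7 -0.0 0.4
70.0 69.9 -0.2 0.2 1.5
69.0 68.9 -1.0 0.5 0.5
68.0 67.9 -1.1 0.2 -0.9
67.0 66.9 0.1 -0.4 0.6
66.0 65.9 -0.2 0.3 0.3
65.0 64.9 0.1 -0.9 0.4
64.0 64.4 -2.5 0.9 8.3
63.0 64.3 -4.8 3.2 19.3
10.7417 [ 0.48205691 -0.21114143  0.12425486] [ 0.95078555  0.26649257 -0.28977364]
```

View pics/side2.png

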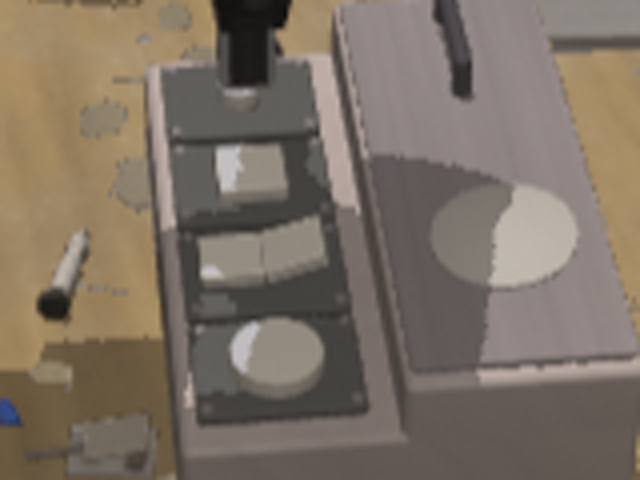

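The rocker is on: its front half is level and its back half is raised at (295,240) in the crop, with a hard stop at 64.4 mm. Next is the square key, which should stop near 58.5 mm.

```bash
python3 - <<'E'
from geo import *
sq=np.array([.4825,-.2113])
press(sq,.067,.0555,12)
bot.servo_line([*sq,.125],velocity=.15)
st=np.array([.467,-.318])
bot.servo_line([*st,.125],velocity=.15)
o=get_obs();print(o["time_s"],o["position"],o["wrist_force"])
d=vision.read_camera("side");u=(240,170,400,290)
cv2.imwrite("pics/side3.png",cv2.resize(d["frame"][u[1]:u[3],u[0]:u[2]],None,fx=4,fy=4,interpolation=cv2.INTER_CUBIC)[:,:,::-1])
E
```

```text
67.0 67.1 0.5 -0.7 -0.1
66.0 65.9 0.4 0.1 -0.2
65.0 64.9 0.5 -0.2 -0.8
64.0 63.9 -1.0 0.4 -0.3
63.0 62.9 0.6 0.6 -0.3
62.0 61.9 0.6 0.2 0.0
61.0 60.9 -0.1 -0.5 -0.0
60.0 59.9 -0.5 0.5 0.4
59.0 58.9 0.2 -0.6 -0.5
58.0 58.5 -2.5 1.7 8.5
57.0 58.4 -5.4 2.1 21.5
16.85 [ 0.46671492 -0.31734466  0.12456506] [-0.43776522 -0.34622754  0.1340928 ]
```

View pics/side3.png

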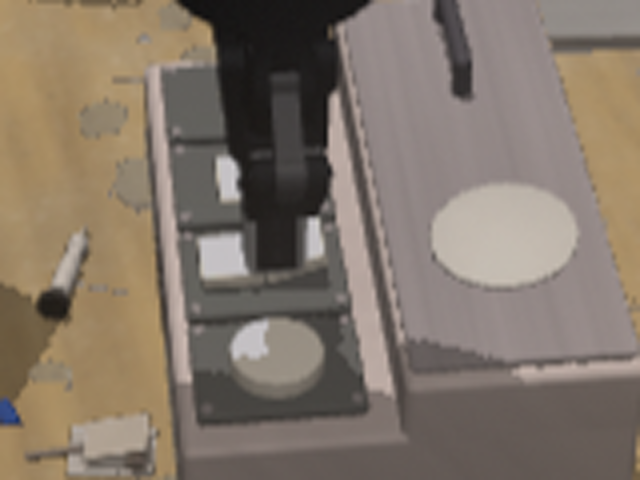

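The square key stopped hard at 58.4 mm, which matches its end of travel, and the rocker is still on at (265,255) in the crop. Next I'll press the start key, let it up, retract and check.

```bash
python3 - <<'E'
from geo import *
st=np.array([.467,-.318])
press(st,.067,.0555,12)
bot.dwell(.2)
bot.servo_line([*st,.2],velocity=.15)
a=np.arctan2(st[1],st[0])
bot.servo_line([.32*np.cos(a),.32*np.sin(a),.36],velocity=.2)
bot.dwell(.2)
o=get_obs();print(o["time_s"],o["position"],o["wrist_force"])
d=vision.read_camera("side");u=(220,165,420,315)
cv2.imwrite("pics/side4.png",cv2.resize(d["frame"][u[1]:u[3],u[0]:u[2]],None,fx=4,fy=4,interpolation=cv2.INTER_CUBIC)[:,:,::-1])
E
```

```text
67.0 67.1 0.4 0.9 -0.1
66.0 66.0 0.6 -0.1 0.4
65.0 64.9 -0.4 0.4 0.4
64.0 64.0 -0.6 -0.6 0.8
63.0 63.0 -0.2 0.1 0.7
62.0 62.0 1.5 -0.1 2.0
61.0 61.0 -0.1 0.2 2.7
60.0 60.0 0.3 -0.1 3.4
59.0 59.0 0.0 -0.9 2.7
58.0 58.5 -1.1 0.3 9.0
57.0 58.2 -3.6 2.5 18.3
24.6083 [ 0.26463712 -0.18020058  0.35959211] [-0.62323393 -0.61996941 -0.02764235]
```

View pics/side4.png

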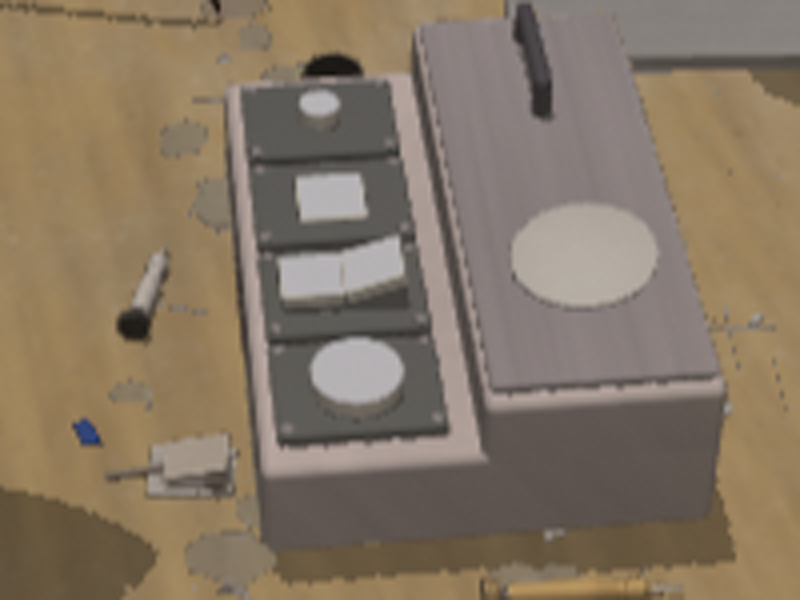

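The view is clear: the rocker is on (345,270), the square key is down (332,197), and both round keys are up (320,105 and 357,375). The bystanders in this view have not moved. I'm handing in.

```bash
python3 -c "
from workcell import *
hand_in();print(get_obs()['time_s'])"
```

```text
the job is handed in; nothing more can be done
the job is handed in; nothing more can be done
```

I pressed the three controls in order with the closed fingertips: the rocker's front half, the square key, then the large round key, which I let come up again. I handed the job in at about 24.6 s of the 35 s allowed. The hand-in gives no verdict.

- **End stops:** each control reached a hard stop. The rocker stopped at 64.4 mm tip height, the square key at 58.4 mm and the start key at 58.2 mm, with wrist force at most about 22 N. The start key's spring showed about 2–3.4 N on the way down, slightly under the 4 N given.
- **Last picture:** the rocker is on, the square key is down, and both round keys are up. The arm is clear of everything.
- **Bystanders:** those in the last picture look unmoved, though I checked by eye and did not measure. It shows the gold screwdriver and the loupe only in part and leaves out the pliers; the arm was not brought down near the pliers.

No check failed or disagreed beyond that force difference.

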